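Fetch the tube block from behind the reagent bottles

TASK

The wooden tube block is wanted at the typing plate, but two bottles and a steel canister stand in front of it in the white reagent tray. Stand all three on the steel side tray, set the block down on the middle of the pale blue bench pad, lying along the pad, and only then put each of the three back on the very spot in the reagent tray where it stood at the start. Keep everything upright, set it down gently, and do not disturb the two dropper vials and the sample jar.

Things in the scene. Friction and masses are not known exactly. Their poses are not given: they have to be found in the camera images.
- amber_bottle: Loose round brown glass bottle, 128 tall, about 0.26 kg: body 52 across up to height 74, sloping shoulder, black screw cap 34 across from height 101 to 128 (grip it by the cap). Starts in the front row of the reagent tray; which of the three stands left, middle or right changes. Origin: centre of its underside, z up.
- square_bottle: Loose square white plastic bottle, 128 tall, about 0.24 kg: body 50 x 50 up to height 86, short shoulder, round grey screw cap 38 across from height 101 to 128 (grip it by the cap). Starts in the front row of the reagent tray. Origin: centre of its underside, z up, x and y normal to its flat sides.
- steel_canister: Loose round steel canister, 118 tall, about 0.28 kg: body 53 across up to height 94, flat lid 56 across from height 94 to 118 (lid does not come off; grip it by the lid, about 104 up). Starts in the front row of the reagent tray. Origin: centre of its underside, z up.
- tube_block: Loose wooden block, 46 (x) x 190 (y) x 50 high, about 0.24 kg, with a row of five 18 mm holes 36 deep in its top. Starts in the reagent tray behind the two bottles and the canister, its long side along the row, about 11 to 26 from them. Grip it across its 46 mm width at the middle. Origin: centre of its underside, z up.
- reagent_tray: Fixed white plastic tray, 150 (x) x 260 (y), outer height 14, walls and floor 4 thick, open on top. Front row (its -x half, towards the robot): the two bottles and the canister, about 72 apart along y (centres); back row: the tube block. Origin: centre of its underside, so its inner floor is at 4.
- side_tray: Fixed shallow stainless tray, 270 (x) x 130 (y), outer height 14, walls and floor 3 thick, to one side of the reagent tray (left or right, it changes); room for the bottles and the canister in a row along its x. Origin: centre of its underside, inner floor at 3.
- bench_pad: Fixed flat pale blue bench pad with a white border, 250 (x, its length) x 110 (y), 3 thick, on the side opposite to the side tray, with the white typing plate (200 x 150, 8 thick, fixed) 20 beyond its +x end. Origin: centre of its underside.
- dropper_a: Loose dropper vial, 27 across, 75 tall, beyond the reagent tray. Leave it alone. Origin: centre of its underside.
- dropper_b: Loose dropper vial, the same as the other, to the right (-y) of it. Leave it alone. Origin: centre of its underside.
- sample_jar: Loose clear jar with white lid, 54 across, 53 tall, beyond the reagent tray, between the vials. Leave it alone. Origin: centre of its underside.

How it is judged:
By the outcome, as a careful person would: the job done as asked, in the order asked, and still so for the second after the job is handed in, with the robot touching nothing.
It also fails if it takes over 144 s, if anything falls off the work surface, if the arm or the gripper's body presses on something with over 40 N, if the wrist force passes 120 N, or if a joint passes its speed limit or range.

ROBOT

A 6-joint arm with a two-finger parallel gripper is mounted at the origin on the work surface. World frame = base frame: x ahead of the robot, y to its left, z up, the work surface at z = 0. Lengths are in mm, angles in rad, forces in N, time in s.
With the tool pointing down it reaches from about 275 to 1000 mm from the base axis. Payload 8.4 kg.
Tool frame: the origin (TCP) lies between the finger pads; the fingertips stand 22 mm ahead of it and the grasp point (between the pads) lies 3 mm ahead of it; z points along the fingers, y is the line along which they close (so a half turn about z gives the same grasp; the last joint's range is limited). The gripper opens to 85 mm and grips with 20 to 120 N. Pads are 22 mm wide; open, the fingers measure 114 mm over their backs; the gripper's body (76 mm by 85 mm) begins 54 mm behind the grasp point. The pads swing forward as they close: fully open they stand 13 mm farther back than shut.
Start: joints at [1.239, 0.353, 1.633, -0, 1.155, -0.002], TCP at [202.407, 591.32, 253.281] pointing down, gripper open.
Joint ranges: [-2.63, 2.63], [-0.92, 2.1], [0.06, 2.66], [-1.3, 4.44], [0, 2.69], [-3.02, 3.02]. Speed limits (rad/s): [2.22, 2.22, 2.79, 3.14, 3.14, 3.14].

INTERFACE

Orientations are given as [roll, pitch, yaw] about the fixed x, y, z axes, in that order (R = Rz(yaw) Ry(pitch) Rx(roll)).
In Python, from rig import r, grab_frame gives the robot as it stands.
- The arm moves only by the shell command python3 -m inch 'ROWS' [FORCE]. ROWS is JSON, a list of rows, each a list of 7 numbers: the turn, a rotation vector about the tool's x, y, z as a fraction of full scale, then the shift along the tool's x, y, z as a fraction of full scale, then the closure, from 0 (fully open) to 1 (shut). In form: [[rx, ry, rz, dx, dy, dz, fingers], ...]. A call has 1 to 8 rows; each row shifts and turns the commanded pose from where the row before left it, along the tool's axes as they then stand; what a row does not reach is not made up. Full scale, the value 1, is 2.5 cm for a shift and pi rad for a turn. A row lasts 1/12 s, in which the tool goes at most 41.7 mm and 7.16 degrees, less where a joint would pass 70% of its speed; a pose out of reach is approached as far as the arm can. A call with a number of a shift or a turn outside -1 to 1 is refused whole. A call with a gripper value outside its range is refused whole. The fingers move at their own pace and stop on an object; FORCE is the grip in N (left out, the last holds). Time passes only in rows, so rows that do not move let the fingers close. It gives the time, the measured TCP pose, the force, the opening and the grip force at its end, in the units of the state.
- r.sense(): the state, without advancing time (a new reading comes with each control period).
- grab_frame(name): name is "scene" or "top"; returns a dict with "pixels" (480x640x3 uint8, red, green, blue), "z_map" (480x640 float32, mm along the optical axis (not along the pixel's ray), 0 where there is no reading), "vertical_fov" (degrees; the focal length in pixels is half the picture's height over the tangent of half this angle, whatever the lens; pixels are square), "cx", "cy" (the principal point, pixels), "cam_to_world" (4x4, takes a point from camera to world coordinates). Camera axes: x right, y down, z forward; pixel columns grow to the right and rows downward; lengths in mm; the calibration is good to about 2 mm. A picture is of the moment at which its call begins.
- r.sign_off(): hands the job in; it is judged then, once.
The state is a dict: "clock": time; "qpos": joint angles; "qvel": joint speeds; "joint_efforts": joint torques, N m; "eef_pos": TCP position; "tcp_rot": TCP orientation; "contact_force": force on the tool from outside, world axes, zero at the start; "wrist_torque": the same for the moment, N m; "opening": opening from 0.0 (shut) to 1.0 (fully open); "grasp_force": force on a finger pad.
Only numpy, scipy, OpenCV 4.12 (cv2) and the standard library are available. Lean on these libraries where they do the work, as an engineer would, in place of code of your own. Each camera call takes 0.05 s, during which the arm holds its last target. There are 200 camera calls.

## Working session

There is one attempt and no reset: what is moved stays moved. The work goes in short steps, Python scripts to look and compute and a shell command to move; the robot and the scene stay as the last step left them, time stands still between calls to the robot, and variables do not carry over. Pictures are saved under pics/ and viewed, at most 14 in all, crops included, and the job is handed in when it is done.

```bash
ls; mkdir -p pics; cat > h.py <<'E'
import numpy as np, cv2
from rig import r, grab_frame
def cloud(f):
    h,w=f["z_map"].shape; fl=h/2/np.tan(np.radians(f["vertical_fov"]/2))
    v,u=np.mgrid[:h,:w]; z=f["z_map"].astype(float)
    P=np.stack([(u-f["cx"])/fl*z,(v-f["cy"])/fl*z,z,np.ones_like(z)],-1)@np.array(f["cam_to_world"]).T
    P=P[...,:3]; P[z<=0]=np.nan
    return P
E
python3 - <<'E'
from h import *
for n in("scene","top"):
    f=grab_frame(n); cv2.imwrite(f"pics/{n}0.png",f["pixels"][...,::-1]); np.savez(f"{n}0.npz",**f)
    print(n,np.round(np.array(f["cam_to_world"]),2).tolist(),f["vertical_fov"])
print(r.sense())
E
```

```text
pics
scene [[-0.79, 0.38, -0.48, 1041.47], [0.61, 0.47, -0.64, 543.58], [-0.01, -0.8, -0.6, 560.63], [0.0, 0.0, 0.0, 1.0]] 54.080314174560606
top [[-0.0, -0.99, 0.15, 449.3], [-1.0, 0.0, -0.01, 22.08], [0.01, -0.15, -0.99, 1166.05], [0.0, 0.0, 0.0, 1.0]] 51.401628331714704
{'clock': 0.1, 'qpos': array([ 1.23859149e+00,  3.53595473e-01,  1.63406070e+00,  1.64573248e-05,
        1.15516691e+00, -2.38128521e-03]), 'qvel': array([ 0.00087422, -0.00177685, -0.00153387,  0.00167062, -0.00164267,
       -0.0001601 ]), 'joint_efforts': array([ 7.28062096e-04, -6.06356621e+01, -3.42823470e+01, -8.32981164e-05,
        3.90485278e-03,  1.09917136e-05]), 'eef_pos': array([202.27952357, 590.94826645, 252.62596535]), 'tcp_rot': array([-3.14036226e+00, -1.79779561e-05,  2.81176244e+00]), 'contact_force': array([-0.00427842,  0.27396669, -0.54992249]), 'wrist_torque': array([-0.0122258 , -0.02429871, -0.0428668 ]), 'grasp_force': 0.0, 'opening': 0.997905266589204}
```

View pics/top0.png

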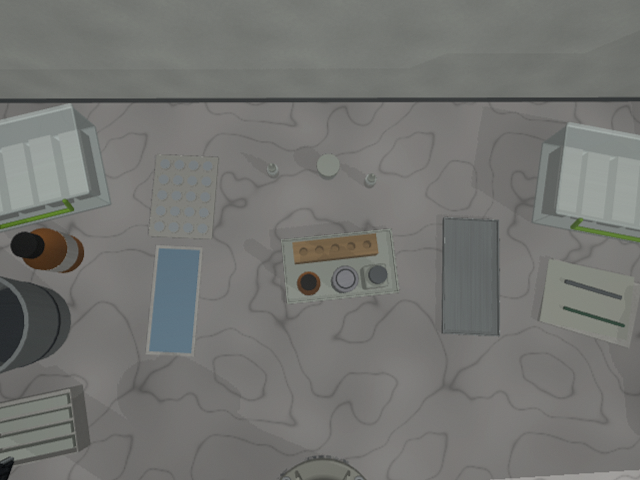

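View pics/scene0.png

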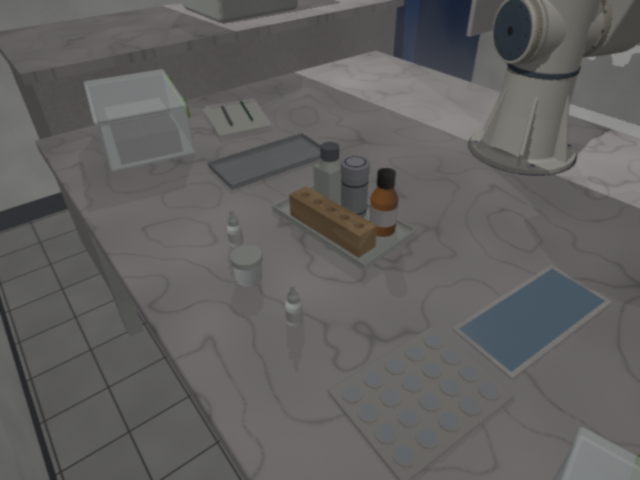

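The top view shows the reagent tray at about (340,265), with the amber bottle at (308,283), the canister at (344,280), the square bottle at (376,275) and the block at (336,248). The side tray is on the right (470,276) and the pad on the left (174,300). The scene view agrees. Next I'll measure positions.

```bash
cat >> h.py <<'E'
def rect(P,m):
    """min-area rectangle of the largest blob of mask m, in world xy"""
    m=cv2.morphologyEx(m.astype(np.uint8),cv2.MORPH_OPEN,np.ones((2,2)))
    n,l,s,_=cv2.connectedComponentsWithStats(m); k=1+np.argmax(s[1:,4])
    p=P[l==k]; (c,wh,a)=cv2.minAreaRect(p[:,:2].astype(np.float32))
    if wh[0]<wh[1]: a+=90; wh=wh[::-1]      # a = direction of long side, deg
    return np.round(c,1),np.round(wh,1),round((a+90)%180-90,1),round(float(np.median(p[:,2])),1),int(s[k,4])
def caps(P,box,lo,hi):
    """blobs between heights lo..hi within box: enclosing-circle centre, radius, mean"""
    x0,x1,y0,y1=box; X,Y,Z=P[...,0],P[...,1],P[...,2]
    m=((X>x0)&(X<x1)&(Y>y0)&(Y<y1)&(Z>lo)&(Z<hi)).astype(np.uint8)
    n,l,s,_=cv2.connectedComponentsWithStats(m,connectivity=4); o=[]
    for k in range(1,n):
        if s[k,4]>12:
            p=P[l==k]; c,rad=cv2.minEnclosingCircle(p[:,:2].astype(np.float32))
            o.append((np.round(c,1).tolist(),round(rad,1),np.round(p.mean(0),1).tolist(),int(s[k,4])))
    return o
E
python3 - <<'E'
from h import *
for n in("top","scene"):
    f=dict(np.load(n+"0.npz")); P=cloud(f); X,Y,Z=P[...,0],P[...,1],P[...,2]
    px=f["pixels"].astype(int); R,G,B=px[...,0],px[...,1],px[...,2]
    print(n)
    near=(X>300)&(X<650)&(abs(Y)<220)
    print("block",rect(P,near&(Z>46)&(Z<62)&(R-B>25)&(X>470)))
    box=(380,620,-180,180)
    print("caps",*caps(P,box,108,140),sep="\n ")
    print("things",*caps(P,(600,900,-250,300),20,90),sep="\n ")
    print("pad",rect(P,(B-R>25)&(Z<20)&(Y>200)&(Y<600)&(X>200)&(X<700)))
    if n=="top":
        print("tray",rect(P,near&(Z>9)&(Z<20)))
        print("side rim",rect(P,(Z>9)&(Z<22)&(Y<-180)&(Y>-480)&(X>250)&(X<680)))
        for (u,v) in[(470,250),(470,300),(340,295),(174,300),(240,330),(420,330)]: print(u,v,np.round(P[v,u],1))
E
```

```text
top
block (array([588.1, -35.2]), array([196. ,  39.8]), -81.7, nan, 1437)
caps
 ([513.1, -48.0], 27.9, [512.6, -47.7, 122.1], 558)
 ([520.6, -115.8], 19.0, [520.2, -114.7, 130.6], 280)
 ([506.5, 28.8], 16.9, [505.9, 29.0, 131.8], 210)
things
 ([779.4, -16.2], 27.4, [777.7, -16.3, 51.6], 447)
 ([773.2, 113.5], 13.2, [769.2, 112.3, 47.0], 123)
 ([748.4, -115.5], 13.7, [744.6, -114.0, 46.8], 126)
 ([602.7, -53.1], 71.2, [606.6, -66.8, 53.2], 353)
pad (array([472.3, 333.1]), array([233.6,  88.6]), -7.6, nan, 4165)
tray (array([ 627. , -107.2]), array([39.2,  3.4]), -84.4, 6.4, 34)
side rim (array([ 435., -410.]), array([98.3, 10.9]), -3.4, 7.4, 90)
470 250 [ 584.4 -350.8    4.4]
470 300 [ 468.1 -346.3   -0.7]
340 295 [480.9 -44.    4.6]
174 300 [471.2 338.3   5.9]
240 330 [ 4.023e+02  1.862e+02 -3.000e-01]
420 330 [ 400.1 -228.2   -4. ]
scene
block (array([583.7, -27.7]), array([179.4,  70.6]), -73.6, nan, 1608)
caps
 ([519.8, -114.0], 20.7, [525.7, -107.5, 124.7], 326)
 ([513.5, -45.6], 28.4, [518.3, -39.7, 119.7], 490)
 ([505.5, 32.4], 18.0, [510.9, 36.2, 124.5], 353)
things
 ([608.8, -34.0], 90.1, [608.1, -38.9, 40.9], 1116)
 ([749.1, -112.5], 13.6, [750.6, -108.5, 42.7], 296)
 ([779.6, -14.0], 27.6, [782.6, -7.1, 46.1], 900)
 ([773.7, 116.4], 13.6, [776.6, 120.7, 43.4], 423)
pad (array([470. , 348.5]), array([227.5,  88.4]), -9.3, nan, 5716)
```

```bash
cat >> h.py <<'E'
def ray(f,uv,z):
    fl=240/np.tan(np.radians(f["vertical_fov"]/2)); T=np.array(f["cam_to_world"]); uv=np.atleast_2d(uv).astype(float)
    d=np.c_[(uv[:,0]-f["cx"])/fl,(uv[:,1]-f["cy"])/fl,np.ones(len(uv))]@T[:3,:3].T
    return (T[:3,3]+d*((z-T[2,3])/d[:,2])[:,None])[:,:2]
def prect(f,m,z,close=5):
    m=cv2.morphologyEx(m.astype(np.uint8),cv2.MORPH_CLOSE,np.ones((close,close)))
    c=max(cv2.findContours(m,cv2.RETR_EXTERNAL,cv2.CHAIN_APPROX_NONE)[0],key=cv2.contourArea)
    (c,wh,a)=cv2.minAreaRect(ray(f,c[:,0],z).astype(np.float32))
    if wh[0]<wh[1]: a+=90; wh=wh[::-1]
    return np.round(c,1),np.round(wh,1),round((a+90)%180-90,1)
E
python3 - <<'E'
from h import *
for n in("top","scene"):
    f=dict(np.load(n+"0.npz")); px=f["pixels"].astype(int); R,G,B=px[...,0],px[...,1],px[...,2]
    v,u=np.mgrid[:480,:640]; ins=lambda a,b,c,d:(u>a)&(u<b)&(v>c)&(v<d)
    print(n)
    if n=="top":
        print("block",prect(f,ins(285,390,230,266)&(R-B>35),54))
        print("pad",prect(f,ins(140,210,240,360)&(B-R>20),3))
        im=cv2.resize(np.ascontiguousarray(f["pixels"][205:355,270:510,::-1]),None,fx=3.3,fy=3.3,interpolation=cv2.INTER_CUBIC); cv2.imwrite("pics/crop.png",im)
        cs=np.array([[443,219],[498,219],[498,334],[443,333]]); print("side",ray(f,cs,14).round(),ray(f,cs.mean(0),14))
        cs=np.array([[281,238],[391,229],[399,293],[286,303]]); print("tray",ray(f,cs,14).round(),ray(f,cs.mean(0),14))
    else: print("pad",prect(f,ins(450,640,240,400)&(B-R>20),3))
E
```

```text
top
block (array([585.1, -31.1]), array([187.9,  45.1]), -84.0)
pad (array([472.5, 338.5]), array([234.8,  95.1]), -3.0)
side [[ 657. -288.]
 [ 656. -418.]
 [ 391. -401.]
 [ 394. -276.]] [[ 522.21070744 -345.70767446]]
tray [[ 613.   92.]
 [ 633. -165.]
 [ 485. -179.]
 [ 463.   80.]] [[547.78301582 -42.61309235]]
scene
pad (array([471.1, 340.4]), array([232.7,  93.5]), -3.1)
```

View pics/crop.png

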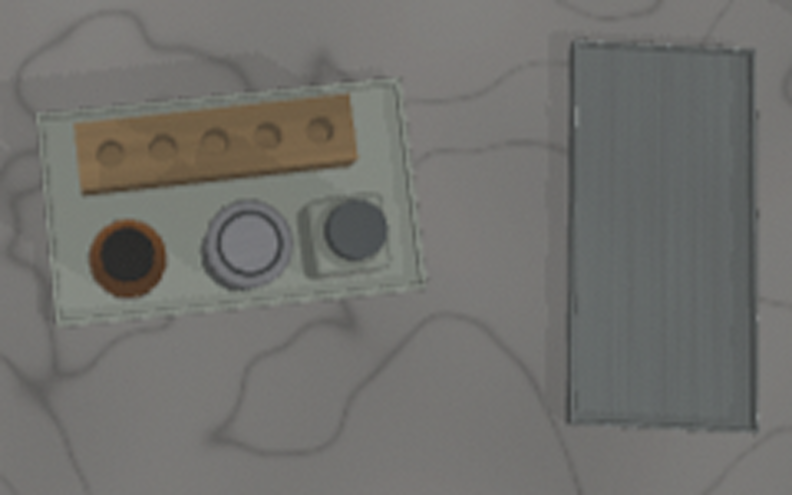

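The crop confirms the layout: amber cap at (128,257), canister lid (247,243), square bottle cap (356,230), block about (215,143), tray yaw about 5°. I'll approach the square bottle first, with the fingers closing across the row.

```bash
cat > go.py <<'E'
# totals (in row units) from the measured pose to x y z yaw(deg)
import sys; from h import *
s=r.sense(); p=np.array(s["eef_pos"]); rr,pp,y=s["tcp_rot"]; x=list(map(float,sys.argv[1:]))
d=np.array(x[:3])-p; c,n=np.cos(y),np.sin(y)
t=(np.degrees(y)-x[3]+180)%360-180
print("t%.2f"%s["clock"],"pos",p.round(1),"yaw %.2f"%np.degrees(y),"rp",np.degrees([rr,pp]).round(2),"F",np.round(s["contact_force"],1),"open %.3f grip %.1f"%(s["opening"],s["grasp_force"]),"j6 %.2f"%s["qpos"][5])
print("turn rz %.4f  dx %.3f dy %.3f dz %.3f"%(t/180,(d[0]*c+d[1]*n)/25,(d[0]*n-d[1]*c)/25,-d[2]/25))
E
python3 -m inch '[[0,0,0.0364,0,0,0,0],[0,0,0.0364,0,0,0,0],[0,0,0.0364,0,0,0,0],[0,0,0.0364,0,0,0,0],[0,0,0.0364,0,0,0,0]]'
python3 -m inch '[[0,0,0.0364,0,0,0,0],[0,0,0.0364,0,0,0,0],[0,0,0.0364,0,0,0,0],[0,0,0.0364,0,0,0,0],[0,0,0.0364,0,0,0,0]]'
python3 go.py 520.1 -114.9 253 95.5
```

```text
clock: 0.52
eef_pos: [202.3, 591.1, 252.9]
tcp_rot: [-3.141, 0.0, 2.234]
contact_force: [-0.8, 0.5, -0.1]
opening: 1.004
grasp_force: 0.0
clock: 0.93
eef_pos: [202.3, 591.1, 252.9]
tcp_rot: [-3.141, 0.001, 1.663]
contact_force: [-0.3, 0.3, -0.6]
opening: 1.001
grasp_force: 0.0
t0.93 pos [202.3 591.1 252.9] yaw 95.26 rp [-1.7998e+02  4.0000e-02] F [-0.3  0.3 -0.6] open 1.001 grip 0.0 j6 1.15
turn rz -0.0013  dx -29.285 dy 10.069 dz -0.006
```

```bash

python3 -m inch '[[0,0,0,-0.9,0.31,0,0],[0,0,0,-0.9,0.31,0,0],[0,0,0,-0.9,0.31,0,0],[0,0,0,-0.9,0.31,0,0],[0,0,0,-0.9,0.31,0,0],[0,0,0,-0.9,0.31,0,0],[0,0,0,-0.9,0.31,0,0],[0,0,0,-0.9,0.31,0,0]]' >/dev/null
python3 -m inch '[[0,0,0,-0.9,0.31,0,0],[0,0,0,-0.9,0.31,0,0],[0,0,0,-0.9,0.31,0,0],[0,0,0,-0.9,0.31,0,0],[0,0,0,-0.9,0.31,0,0],[0,0,0,-0.9,0.31,0,0],[0,0,0,-0.9,0.31,0,0],[0,0,0,-0.9,0.31,0,0]]' >/dev/null
python3 -m inch '[[0,0,0,-0.9,0.31,0,0],[0,0,0,-0.9,0.31,0,0],[0,0,0,-0.9,0.31,0,0],[0,0,0,-0.9,0.31,0,0],[0,0,0,-0.9,0.31,0,0],[0,0,0,-0.9,0.31,0,0],[0,0,0,-0.9,0.31,0,0],[0,0,0,-0.9,0.31,0,0]]' >/dev/null
python3 -m inch '[[0,0,0,-0.9,0.31,0,0],[0,0,0,-0.9,0.31,0,0],[0,0,0,-0.9,0.31,0,0],[0,0,0,-0.9,0.31,0,0],[0,0,0,-0.9,0.31,0,0],[0,0,0,-0.9,0.31,0,0],[0,0,0,-0.9,0.31,0,0],[0,0,0,-0.9,0.31,0,0]]' >/dev/null
python3 go.py 520.1 -114.9 200 95.5
```

```text
t3.60 pos [ 519.4 -102.3  253. ] yaw 95.58 rp [-1.7997e+02 -1.0000e-02] F [ 0.1 -0.1 -0.2] open 0.998 grip 0.0 j6 -0.29
turn rz 0.0004  dx -0.505 dy -0.021 dz 2.120
```

```bash

python3 -m inch '[[0,0,0,-0.25,-0.01,0.5,0],[0,0,0,-0.25,-0.01,0.9,0],[0,0,0,0,0,0.9,0],[0,0,0,0,0,0.9,0],[0,0,0,0,0,0.4,0],[0,0,0,0,0,0,0],[0,0,0,0,0,0,0]]' >/dev/null
python3 go.py 520.1 -114.9 124 95.5
python3 - <<'E'
from h import *
f=grab_frame("scene"); im=f["pixels"][120:280,240:440,::-1]; cv2.imwrite("pics/a1.png",cv2.resize(im,None,fx=3.5,fy=3.5))
E
```

```text
t4.18 pos [ 519.9 -113.5  163.3] yaw 95.59 rp [-1.7994e+02 -2.0000e-02] F [ 0.5 -0.2  0.5] open 0.996 grip 0.0 j6 -0.32
turn rz 0.0005  dx -0.056 dy 0.002 dz 1.571
```

View pics/a1.png

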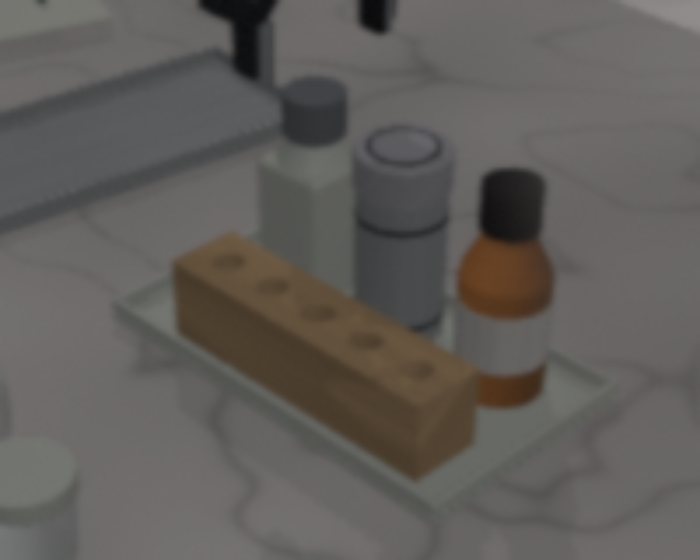

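The crop shows the open fingers at (255,45) and (375,10), either side of the square bottle's cap (315,110). I'll descend and grip.

```bash

python3 -m inch '[[0,0,0,-0.05,0,0.6,0],[0,0,0,0,0,0.6,0],[0,0,0,0,0,0.37,0],[0,0,0,0,0,0,0],[0,0,0,0,0,0,0]]' 40 >/dev/null
python3 go.py 520.1 -114.9 124 95.5
python3 -m inch '[[0,0,0,0,0,0,0.3],[0,0,0,0,0,0,0.4],[0,0,0,0,0,0,0.45],[0,0,0,0,0,0,0.5],[0,0,0,0,0,0,0.6],[0,0,0,0,0,0,0.8],[0,0,0,0,0,0,1],[0,0,0,0,0,0,1]]' 40
python3 -m inch '[[0,0,0,0,0,0,1],[0,0,0,0,0,0,1],[0,0,0,0,0,0,1],[0,0,0,0,0,0,1]]' 40
python3 go.py 612 -350 290 95.5
```

```text
t4.65 pos [ 520.4 -114.8  124.6] yaw 95.59 rp [1.7999e+02 1.0000e-02] F [-0.   0.8 -0.6] open 0.999 grip 0.0 j6 -0.32
turn rz 0.0005  dx -0.001 dy -0.013 dz 0.025
clock: 5.32
eef_pos: [520.2, -115.0, 124.7]
tcp_rot: [3.141, 0.0, 1.668]
contact_force: [-1.7, -1.3, 5.5]
opening: 0.432
grasp_force: 39.5
clock: 5.65
eef_pos: [520.3, -115.0, 124.7]
tcp_rot: [3.141, 0.0, 1.668]
contact_force: [-2.0, 0.4, 6.1]
opening: 0.432
grasp_force: 39.5
t5.65 pos [ 520.3 -115.   124.7] yaw 95.59 rp [1.7998e+02 1.0000e-02] F [-2.   0.4  6.1] open 0.432 grip 39.5 j6 -0.32
turn rz 0.0005  dx -9.714 dy 2.736 dz -6.613
```

```bash

python3 -m inch '[[0,0,0,0,0,-0.1,1],[0,0,0,0,0,-0.3,1],[0,0,0,0,0,-0.5,1],[0,0,0,0,0,-0.6,1],[0,0,0,0,0,-0.6,1],[0,0,0,0,0,-0.4,1],[0,0,0,0,0,-0.1,1],[0,0,0,0,0,0,1]]'
python3 -m inch '[[0,0,0,-0.3,0.08,0,1],[0,0,0,-0.5,0.14,0,1],[0,0,0,-0.68,0.19,0,1],[0,0,0,-0.68,0.19,0,1],[0,0,0,-0.68,0.19,0,1],[0,0,0,-0.68,0.19,0,1],[0,0,0,-0.68,0.19,0,1],[0,0,0,-0.68,0.19,0,1]]'>/dev/null
python3 -m inch '[[0,0,0,-0.68,0.19,0,1],[0,0,0,-0.68,0.19,0,1],[0,0,0,-0.68,0.19,0,1],[0,0,0,-0.68,0.19,0,1],[0,0,0,-0.68,0.19,0,1],[0,0,0,-0.68,0.19,0,1],[0,0,0,-0.5,0.14,0,1],[0,0,0,-0.25,0.07,0,1]]'>/dev/null
python3 -m inch '[[0,0,0,0,0,0.1,1],[0,0,0,0,0,0.3,1],[0,0,0,0,0,0.5,1],[0,0,0,0,0,0.5,1],[0,0,0,0,0,0.5,1],[0,0,0,0,0,0.3,1],[0,0,0,0,0,0.1,1],[0,0,0,0,0,0,1]]'
python3 go.py 612 -350 124 95.5
```

```text
clock: 6.32
eef_pos: [520.5, -114.9, 189.8]
tcp_rot: [3.14, 0.0, 1.668]
contact_force: [-0.3, -0.2, -2.5]
opening: 0.427
grasp_force: 40.5
clock: 8.32
eef_pos: [610.7, -349.3, 130.2]
tcp_rot: [-3.14, -0.001, 1.669]
contact_force: [0.7, 0.4, -3.1]
opening: 0.434
grasp_force: 40.5
t8.32 pos [ 610.7 -349.3  130.2] yaw 95.60 rp [-1.7991e+02 -7.0000e-02] F [ 0.7  0.4 -3.1] open 0.434 grip 40.5 j6 -0.62
turn rz 0.0006  dx -0.032 dy 0.051 dz 0.248
```

```bash

python3 -m inch '[[0,0,0,0,0,0.06,1],[0,0,0,0,0,0.06,1],[0,0,0,0,0,0.04,1],[0,0,0,0,0,0.03,1],[0,0,0,0,0,0.03,1],[0,0,0,0,0,0,1]]'
python3 -m inch '[[0,0,0,0,0,0.02,1],[0,0,0,0,0,0.01,1],[0,0,0,0,0,0,1]]'
python3 go.py 612 -350 124 95.5
```

```text
clock: 8.82
eef_pos: [611.2, -349.9, 126.1]
tcp_rot: [3.141, 0.0, 1.668]
contact_force: [-0.0, -0.3, -2.1]
opening: 0.428
grasp_force: 40.5
clock: 9.07
eef_pos: [611.2, -349.9, 125.3]
tcp_rot: [-3.142, 0.0, 1.668]
contact_force: [-0.2, -0.1, -4.0]
opening: 0.435
grasp_force: 40.5
t9.07 pos [ 611.2 -349.9  125.3] yaw 95.58 rp [-180.    0.] F [-0.2 -0.1 -4. ] open 0.435 grip 40.5 j6 -0.62
turn rz 0.0005  dx -0.008 dy 0.033 dz 0.051
```

```bash

for k in 1 2; do :; done
python3 -m inch '[[0,0,0,0,0,0.02,1],[0,0,0,0,0,0.02,1],[0,0,0,0,0,0,1],[0,0,0,0,0,0,1]]' | sed -n '2p;4p'
python3 -m inch '[[0,0,0,0,0,0.02,1],[0,0,0,0,0,0,1],[0,0,0,0,0,0,1]]' | sed -n '2p;4p'
```

```text
eef_pos: [611.2, -349.9, 124.2]
contact_force: [0.3, 0.5, -1.7]
eef_pos: [611.2, -349.9, 123.8]
contact_force: [-0.2, 0.9, -2.7]
```

```bash

python3 -m inch '[[0,0,0,0,0,0.02,1],[0,0,0,0,0,0,1],[0,0,0,0,0,0,1]]' | sed -n '2p;4p'
python3 -m inch '[[0,0,0,0,0,0.02,1],[0,0,0,0,0,0,1],[0,0,0,0,0,0,1]]' | sed -n '2p;4p'
python3 -m inch '[[0,0,0,0,0,0.02,1],[0,0,0,0,0,0,1],[0,0,0,0,0,0,1]]' | sed -n '2p;4p'
```

```text
eef_pos: [611.3, -350.0, 123.8]
contact_force: [-1.5, 1.4, 3.7]
eef_pos: [611.4, -350.1, 123.7]
contact_force: [-2.2, 1.5, 6.4]
eef_pos: [611.4, -350.1, 123.7]
contact_force: [-4.2, 1.2, 10.1]
```

```bash

python3 -m inch '[[0,0,0,0,0,0,0.5],[0,0,0,0,0,0,0.3],[0,0,0,0,0,0,0],[0,0,0,0,0,0,0],[0,0,0,0,0,0,0],[0,0,0,0,0,-0.2,0],[0,0,0,0,0,-0.5,0],[0,0,0,0,0,-0.7,0]]'
python3 -m inch '[[0,0,0,0,0,-0.5,0],[0,0,0,0,0,-0.2,0],[0,0,0,0,0,0,0]]' >/dev/null
python3 go.py 513.3 -46.8 170 95.5
```

```text
clock: 11.07
eef_pos: [610.5, -349.4, 157.0]
tcp_rot: [-3.14, -0.001, 1.668]
contact_force: [0.1, 0.7, 0.9]
opening: 1.003
grasp_force: 0.0
t11.32 pos [ 612.2 -350.5  177.2] yaw 95.58 rp [1.7983e+02 1.2000e-01] F [ 0.2 -1.4 -0.6] open 1.001 grip 0.0 j6 -0.62
turn rz 0.0005  dx 12.473 dy -2.754 dz 0.290
```

```bash

python3 -m inch '[[0,0,0,0.3,-0.07,0,0],[0,0,0,0.6,-0.13,0,0],[0,0,0,0.89,-0.197,0,0],[0,0,0,0.89,-0.197,0,0],[0,0,0,0.89,-0.197,0,0],[0,0,0,0.89,-0.197,0,0],[0,0,0,0.89,-0.197,0,0],[0,0,0,0.89,-0.197,0,0]]'>/dev/null
python3 -m inch '[[0,0,0,0.89,-0.197,0,0],[0,0,0,0.89,-0.197,0,0],[0,0,0,0.89,-0.197,0,0],[0,0,0,0.89,-0.197,0,0],[0,0,0,0.89,-0.197,0,0],[0,0,0,0.89,-0.197,0,0],[0,0,0,0.6,-0.13,0,0],[0,0,0,0.3,-0.07,0,0]]'>/dev/null
python3 -m inch '[[0,0,0,0,0,0.2,0],[0,0,0,0,0,0.2,0],[0,0,0,0,0,0,0],[0,0,0,0,0,0,0]]'>/dev/null
python3 go.py 513.3 -46.8 111.5 95.5
```

```text
t12.98 pos [511.9 -46.8 164.1] yaw 95.54 rp [-179.94   -0.  ] F [0.1 0.6 0.6] open 1.004 grip 0.0 j6 -0.19
turn rz 0.0002  dx -0.005 dy 0.055 dz 2.103
```

```bash

python3 -m inch '[[0,0,0,0,0.055,0.3,0],[0,0,0,0,0,0.5,0],[0,0,0,0,0,0.6,0],[0,0,0,0,0,0.5,0],[0,0,0,0,0,0.2,0],[0,0,0,0,0,0,0],[0,0,0,0,0,0,0]]'>/dev/null
python3 go.py 513.3 -46.8 111.5 95.5
python3 -m inch '[[0,0,0,0,0,0,0.15],[0,0,0,0,0,0,0.2],[0,0,0,0,0,0,0.25],[0,0,0,0,0,0,0.3],[0,0,0,0,0,0,0.4],[0,0,0,0,0,0,0.7],[0,0,0,0,0,0,1],[0,0,0,0,0,0,1]]' 50
python3 -m inch '[[0,0,0,0,0,0,1],[0,0,0,0,0,0,1],[0,0,0,0,0,0,1]]' 50
python3 go.py 522 -346 111 95.5
```

```text
t13.57 pos [513.5 -46.2 112.2] yaw 95.56 rp [-179.98   -0.  ] F [-0.3  0.1 -0.4] open 1.003 grip 0.0 j6 -0.19
turn rz 0.0003  dx -0.023 dy -0.012 dz 0.028
clock: 14.23
eef_pos: [513.5, -46.0, 113.0]
tcp_rot: [3.141, 0.0, 1.668]
contact_force: [-2.1, 0.3, 7.2]
opening: 0.636
grasp_force: 51.5
clock: 14.48
eef_pos: [513.5, -46.0, 113.0]
tcp_rot: [3.141, 0.0, 1.668]
contact_force: [-2.2, -0.3, 7.9]
opening: 0.638
grasp_force: 51.5
t14.48 pos [513.5 -46.  113. ] yaw 95.59 rp [1.7998e+02 1.0000e-02] F [-2.2 -0.3  7.9] open 0.638 grip 51.5 j6 -0.19
turn rz 0.0005  dx -11.978 dy -0.832 dz 0.080
```

```bash

python3 -m inch '[[0,0,0,0,0,-0.1,1],[0,0,0,0,0,-0.3,1],[0,0,0,0,0,-0.5,1],[0,0,0,0,0,-0.6,1],[0,0,0,0,0,-0.6,1],[0,0,0,0,0,-0.4,1],[0,0,0,0,0,-0.1,1],[0,0,0,0,0,0,1]]'
python3 -m inch '[[0,0,0,-0.3,-0.052,0,1],[0,0,0,-0.5,-0.052,0,1],[0,0,0,-0.86,-0.052,0,1],[0,0,0,-0.86,-0.052,0,1],[0,0,0,-0.86,-0.052,0,1],[0,0,0,-0.86,-0.052,0,1],[0,0,0,-0.86,-0.052,0,1],[0,0,0,-0.86,-0.052,0,1]]'>/dev/null
python3 -m inch '[[0,0,0,-0.86,-0.052,0,1],[0,0,0,-0.86,-0.052,0,1],[0,0,0,-0.86,-0.052,0,1],[0,0,0,-0.86,-0.052,0,1],[0,0,0,-0.86,-0.052,0,1],[0,0,0,-0.86,-0.052,0,1],[0,0,0,-0.55,-0.052,0,1],[0,0,0,-0.3,-0.052,0,1]]'>/dev/null
python3 -m inch '[[0,0,0,0,0,0.1,1],[0,0,0,0,0,0.3,1],[0,0,0,0,0,0.5,1],[0,0,0,0,0,0.5,1],[0,0,0,0,0,0.5,1],[0,0,0,0,0,0.3,1],[0,0,0,0,0,0.1,1],[0,0,0,0,0,0,1]]'
python3 -m inch '[[0,0,0,0,0,0.06,1],[0,0,0,0,0,0.04,1],[0,0,0,0,0,0.03,1],[0,0,0,0,0,0,1],[0,0,0,0,0,0,1]]'
python3 go.py 522 -346 112 95.5
```

```text
clock: 15.15
eef_pos: [513.9, -46.0, 178.1]
tcp_rot: [3.14, 0.0, 1.668]
contact_force: [0.1, -0.3, -1.6]
opening: 0.637
grasp_force: 53.2
clock: 17.15
eef_pos: [521.4, -345.1, 118.5]
tcp_rot: [-3.14, -0.001, 1.669]
contact_force: [0.2, 0.2, -1.2]
opening: 0.635
grasp_force: 53.1
clock: 17.57
eef_pos: [522.0, -345.9, 116.9]
tcp_rot: [3.141, 0.0, 1.668]
contact_force: [0.5, -0.0, -1.8]
opening: 0.634
grasp_force: 53.1
t17.57 pos [ 522.  -345.9  116.9] yaw 95.58 rp [1.7998e+02 2.0000e-02] F [ 0.5 -0.  -1.8] open 0.634 grip 53.1 j6 -0.69
turn rz 0.0004  dx -0.003 dy 0.001 dz 0.195
```

```bash

python3 -m inch '[[0,0,0,0,0,0.06,1],[0,0,0,0,0,0.05,1],[0,0,0,0,0,0.04,1],[0,0,0,0,0,0,1],[0,0,0,0,0,0,1]]'| sed -n '2p;4p'
python3 -m inch '[[0,0,0,0,0,0.02,1],[0,0,0,0,0,0.02,1],[0,0,0,0,0,0,1],[0,0,0,0,0,0,1]]'| sed -n '2p;4p'
python3 -m inch '[[0,0,0,0,0,0.02,1],[0,0,0,0,0,0,1],[0,0,0,0,0,0,1]]' | sed -n '2p;4p'
```

```text
eef_pos: [521.7, -345.8, 112.7]
contact_force: [0.3, 0.4, -1.6]
eef_pos: [521.9, -345.9, 112.1]
contact_force: [-1.3, -0.2, 1.3]
eef_pos: [522.0, -346.0, 112.0]
contact_force: [-2.9, 0.0, 6.5]
```

```bash

python3 -m inch '[[0,0,0,0,0,0,0.3],[0,0,0,0,0,0,0.1],[0,0,0,0,0,0,0],[0,0,0,0,0,0,0],[0,0,0,0,0,-0.2,0],[0,0,0,0,0,-0.6,0],[0,0,0,0,0,-0.8,0],[0,0,0,0,0,-0.6,0]]'
python3 -m inch '[[0,0,0,0,0,-0.4,0],[0,0,0,0,0,-0.1,0],[0,0,0,0,0,0,0]]' >/dev/null
python3 go.py 505.9 30.8 165 95.5
```

```text
clock: 19.23
eef_pos: [522.0, -345.9, 167.6]
tcp_rot: [3.141, 0.0, 1.668]
contact_force: [0.7, 0.3, 0.0]
opening: 0.997
grasp_force: 0.0
t19.48 pos [ 522.2 -346.   179.5] yaw 95.59 rp [1.7994e+02 5.0000e-02] F [-0.4 -1.   0.1] open 1.001 grip 0.0 j6 -0.69
turn rz 0.0005  dx 15.063 dy 0.820 dz 0.580
```

```bash

python3 -m inch '[[0,0,0,0.4,0.048,0,0],[0,0,0,0.8,0.048,0,0],[0,0,0,1,0.048,0,0],[0,0,0,1,0.048,0,0],[0,0,0,1,0.048,0,0],[0,0,0,1,0.048,0,0],[0,0,0,1,0.048,0,0],[0,0,0,1,0.048,0,0]]'>/dev/null
python3 -m inch '[[0,0,0,1,0.048,0,0],[0,0,0,1,0.048,0,0],[0,0,0,1,0.048,0,0],[0,0,0,1,0.048,0,0],[0,0,0,1,0.048,0,0],[0,0,0,1,0.048,0,0],[0,0,0,0.9,0.048,0,0],[0,0,0,0.6,0.048,0,0]]'>/dev/null
python3 -m inch '[[0,0,0,0.36,0.05,0.2,0],[0,0,0,0,0,0.3,0],[0,0,0,0,0,0.08,0],[0,0,0,0,0,0,0],[0,0,0,0,0,0,0]]'>/dev/null
python3 go.py 505.9 30.8 124.5 95.5
```

```text
t21.23 pos [505.2  30.1 163.7] yaw 95.54 rp [-1.7993e+02  1.0000e-02] F [-0.4 -0.6  0.9] open 1.003 grip 0.0 j6 -0.04
turn rz 0.0002  dx 0.026 dy 0.031 dz 1.567
```

```bash

python3 -m inch '[[0,0,0,0.02,0.03,0.3,0],[0,0,0,0,0,0.5,0],[0,0,0,0,0,0.5,0],[0,0,0,0,0,0.25,0],[0,0,0,0,0,0,0],[0,0,0,0,0,0,0]]'>/dev/null
python3 go.py 505.9 30.8 124.5 95.5
python3 -m inch '[[0,0,0,0,0,0,0.3],[0,0,0,0,0,0,0.4],[0,0,0,0,0,0,0.45],[0,0,0,0,0,0,0.5],[0,0,0,0,0,0,0.6],[0,0,0,0,0,0,0.8],[0,0,0,0,0,0,1],[0,0,0,0,0,0,1]]' 40
python3 -m inch '[[0,0,0,0,0,0,1],[0,0,0,0,0,0,1],[0,0,0,0,0,0,1]]' 40
python3 go.py 432 -342 124 95.5
```

```text
t21.73 pos [506.2  31.2 125.3] yaw 95.56 rp [-179.96    0.  ] F [-0.8  0.1  0.2] open 1.001 grip 0.0 j6 -0.04
turn rz 0.0003  dx -0.014 dy -0.012 dz 0.033
clock: 22.4
eef_pos: [506.1, 31.5, 125.9]
tcp_rot: [-3.141, 0.0, 1.668]
contact_force: [-2.2, -0.6, 5.1]
opening: 0.385
grasp_force: 39.3
clock: 22.65
eef_pos: [506.1, 31.5, 125.9]
tcp_rot: [-3.141, 0.0, 1.668]
contact_force: [-2.2, 0.1, 5.2]
opening: 0.382
grasp_force: 39.3
t22.65 pos [506.1  31.5 125.9] yaw 95.59 rp [-179.99    0.  ] F [-2.2  0.1  5.2] open 0.382 grip 39.3 j6 -0.04
turn rz 0.0005  dx -14.581 dy -4.405 dz 0.077
```

```bash

python3 -m inch '[[0,0,0,0,0,-0.1,1],[0,0,0,0,0,-0.3,1],[0,0,0,0,0,-0.5,1],[0,0,0,0,0,-0.6,1],[0,0,0,0,0,-0.6,1],[0,0,0,0,0,-0.4,1],[0,0,0,0,0,-0.1,1],[0,0,0,0,0,0,1]]'
python3 -m inch '[[0,0,0,-0.3,-0.1,0,1],[0,0,0,-0.5,-0.2,0,1],[0,0,0,-0.86,-0.25,0,1],[0,0,0,-0.86,-0.25,0,1],[0,0,0,-0.86,-0.25,0,1],[0,0,0,-0.86,-0.25,0,1],[0,0,0,-0.86,-0.25,0,1],[0,0,0,-0.86,-0.25,0,1]]'>/dev/null
python3 -m inch '[[0,0,0,-0.86,-0.25,0,1],[0,0,0,-0.86,-0.25,0,1],[0,0,0,-0.86,-0.25,0,1],[0,0,0,-0.86,-0.25,0,1],[0,0,0,-0.86,-0.25,0,1],[0,0,0,-0.86,-0.25,0,1],[0,0,0,-0.86,-0.25,0,1],[0,0,0,-0.86,-0.25,0,1]]'>/dev/null
python3 -m inch '[[0,0,0,-0.86,-0.25,0,1],[0,0,0,-0.55,-0.2,0,1],[0,0,0,-0.33,-0.1,0,1],[0,0,0,0,0,0.1,1],[0,0,0,0,0,0.3,1],[0,0,0,0,0,0.5,1],[0,0,0,0,0,0.5,1],[0,0,0,0,0,0.5,1]]'>/dev/null
python3 -m inch '[[0,0,0,0,0,0.3,1],[0,0,0,0,0,0.1,1],[0,0,0,0,0,0.05,1],[0,0,0,0,0,0,1],[0,0,0,0,0,0,1]]'
python3 go.py 432 -342 125 95.5
```

```text
clock: 23.32
eef_pos: [506.7, 31.5, 191.4]
tcp_rot: [3.14, 0.0, 1.668]
contact_force: [-0.2, -0.4, -1.7]
opening: 0.386
grasp_force: 40.0
clock: 25.73
eef_pos: [433.9, -341.9, 132.3]
tcp_rot: [3.141, 0.001, 1.668]
contact_force: [0.4, -0.6, -1.6]
opening: 0.382
grasp_force: 40.0
t25.73 pos [ 433.9 -341.9  132.3] yaw 95.60 rp [1.7996e+02 3.0000e-02] F [ 0.4 -0.6 -1.6] open 0.382 grip 40.0 j6 -0.77
turn rz 0.0005  dx 0.003 dy -0.075 dz 0.292
```

```bash

python3 -m inch '[[0,0,0,0,0,0.08,1],[0,0,0,0,0,0.06,1],[0,0,0,0,0,0.06,1],[0,0,0,0,0,0.04,1],[0,0,0,0,0,0,1],[0,0,0,0,0,0,1]]'| sed -n '2p;4p'
python3 -m inch '[[0,0,0,0,0,0.02,1],[0,0,0,0,0,0.02,1],[0,0,0,0,0,0,1],[0,0,0,0,0,0,1]]'| sed -n '2p;4p'
python3 -m inch '[[0,0,0,0,0,0.02,1],[0,0,0,0,0,0,1],[0,0,0,0,0,0,1]]' | sed -n '2p;4p'
```

```text
eef_pos: [433.4, -341.9, 125.7]
contact_force: [-0.2, -0.7, -2.2]
eef_pos: [433.6, -342.0, 125.0]
contact_force: [-0.7, -0.6, 0.6]
eef_pos: [433.6, -342.2, 124.9]
contact_force: [-1.8, 1.0, 6.2]
```

```bash

python3 -m inch '[[0,0,0,0,0,0,0.5],[0,0,0,0,0,0,0.2],[0,0,0,0,0,0,0],[0,0,0,0,0,0,0],[0,0,0,0,0,0,0],[0,0,0,0,0,-0.2,0],[0,0,0,0,0,-0.6,0],[0,0,0,0,0,-0.8,0]]'>/dev/null
python3 -m inch '[[0,0,0,0,0,-0.5,0],[0,0,0,0,0,-0.1,0],[0,0,0,0,0,0,0]]' >/dev/null
python3 go.py 586 -30 120 96
python3 - <<'E'
from h import *
fs={n:grab_frame(n) for n in("top","scene")}
v,u=np.mgrid[:480,:640]
for n,f in fs.items():
    px=f["pixels"].astype(int); hsv=cv2.cvtColor(f["pixels"],cv2.COLOR_RGB2HSV).astype(int)
    P=cloud(f); Z=P[...,2]
    box=(285,390,230,275) if n=="top" else (280,390,170,270)
    ins=(u>box[0])&(u<box[1])&(v>box[2])&(v<box[3])
    wood=ins&(px[...,0]-px[...,2]>35)
    print(n,"colour",prect(f,wood,54),"colour+depth",prect(f,wood&(Z>49)&(Z<60),54))
    if n=="scene":
        m=wood&(hsv[...,2]>np.percentile(hsv[...,2][wood],55)); print("bright",prect(f,m,54))
im=np.vstack([cv2.resize(np.ascontiguousarray(fs["top"]["pixels"][200:350,270:510]),None,fx=2,fy=2),cv2.resize(np.ascontiguousarray(fs["scene"]["pixels"][110:260,200:440]),None,fx=2,fy=2)])
cv2.imwrite("pics/b.png",im[...,::-1])
E
```

```text
t27.73 pos [ 434.  -342.3  180.3] yaw 95.59 rp [1.7991e+02 8.0000e-02] F [-0.6 -0.8 -0. ] open 1.001 grip 0.0 j6 -0.77
turn rz -0.0023  dx 11.839 dy 7.268 dz 2.412
top colour (array([584.4, -31.1]), array([187.6,  45.8]), -84.2) colour+depth (array([585.5, -31. ]), array([187.8,  44.6]), -83.9)
scene colour (array([584.9, -25.4]), array([188.4,  43.1]), -84.4) colour+depth (array([584.9, -25.4]), array([188.4,  43.1]), -84.4)
bright (array([581.2,  -1.6]), array([131.9,  40.6]), -84.5)
```

View pics/b.png

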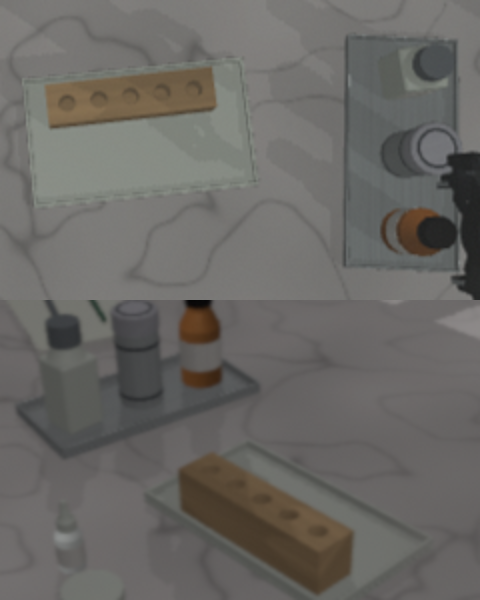

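Both views show all three upright on the side tray: square bottle at (432,62), canister (437,147), amber bottle (436,232). The block is untouched in the reagent tray at (130,97). Next is the block.

```bash

python3 -m inch '[[0,0,-0.0025,0.4,0.25,0,0],[0,0,0,0.7,0.43,0,0],[0,0,0,0.9,0.553,0,0],[0,0,0,0.9,0.553,0,0],[0,0,0,0.9,0.553,0,0],[0,0,0,0.9,0.553,0,0],[0,0,0,0.9,0.553,0,0],[0,0,0,0.9,0.553,0,0]]'>/dev/null
python3 -m inch '[[0,0,0,0.9,0.553,0,0],[0,0,0,0.9,0.553,0,0],[0,0,0,0.9,0.553,0,0],[0,0,0,0.9,0.553,0,0],[0,0,0,0.9,0.553,0,0],[0,0,0,0.5,0.3,0,0],[0,0,0,0.34,0.2,0,0],[0,0,0,0,0,0.3,0]]'>/dev/null
python3 -m inch '[[0,0,0,0,0,0.8,0],[0,0,0,0,0,0.8,0],[0,0,0,0,0,0.8,0],[0,0,0,0,0,0.8,0],[0,0,0,0,0,0.6,0],[0,0,0,0,0,0.2,0],[0,0,0,0,0,0,0],[0,0,0,0,0,0,0]]'>/dev/null
python3 go.py 585.2 -29 43 96
```

```text
t29.83 pos [582.8 -29.1  71.8] yaw 96.00 rp [-179.97    0.  ] F [-0.7  0.1 -0.3] open 1.000 grip 0.0 j6 -0.16
turn rz -0.0000  dx -0.006 dy 0.097 dz 1.152
```

```bash

python3 -m inch '[[0,0,0,0,0.097,0.3,0],[0,0,0,0,0,0.5,0],[0,0,0,0,0,0.3,0],[0,0,0,0,0,0.05,0],[0,0,0,0,0,0,0],[0,0,0,0,0,0,0]]'>/dev/null
python3 go.py 585.2 -29 43 96
python3 -m inch '[[0,0,0,0,0,0,0.2],[0,0,0,0,0,0,0.3],[0,0,0,0,0,0,0.4],[0,0,0,0,0,0,0.45],[0,0,0,0,0,0,0.5],[0,0,0,0,0,0,0.7],[0,0,0,0,0,0,1],[0,0,0,0,0,0,1]]' 60
python3 -m inch '[[0,0,0,0,0,0,1],[0,0,0,0,0,0,1],[0,0,0,0,0,0,1]]'
python3 -m inch '[[0,0,0,0,0,-0.1,1],[0,0,0,0,0,-0.3,1],[0,0,0,0,0,-0.6,1],[0,0,0,0,0,-0.8,1],[0,0,0,0,0,-0.8,1],[0,0,0,0,0,-0.5,1],[0,0,0,0,0,-0.1,1],[0,0,0,0,0,0,1]]'
python3 go.py 471.8 339.5 122 177
```

```text
t30.33 pos [585.4 -28.2  42.9] yaw 96.04 rp [-179.98   -0.  ] F [ 0.  -0.   0.4] open 1.001 grip 0.0 j6 -0.16
turn rz 0.0002  dx -0.033 dy -0.010 dz -0.005
clock: 31.0
eef_pos: [585.7, -28.2, 43.5]
tcp_rot: [3.141, 0.0, 1.676]
contact_force: [-1.0, 0.5, 5.9]
opening: 0.527
grasp_force: 62.4
clock: 31.25
eef_pos: [585.7, -28.2, 43.5]
tcp_rot: [3.141, 0.0, 1.676]
contact_force: [-1.2, -0.2, 6.0]
opening: 0.528
grasp_force: 62.4
clock: 31.92
eef_pos: [585.9, -28.3, 123.9]
tcp_rot: [3.14, 0.0, 1.676]
contact_force: [0.3, -0.2, -1.8]
opening: 0.527
grasp_force: 61.6
t31.92 pos [585.9 -28.3 123.9] yaw 96.03 rp [1.799e+02 2.000e-02] F [ 0.3 -0.2 -1.8] open 0.527 grip 61.6 j6 -0.16
turn rz -0.4498  dx 15.109 dy -2.993 dz 0.076
```

```bash

python3 -m inch '[[0,0,0,0.3,-0.15,0,1],[0,0,0,0.5,-0.15,0,1],[0,0,0,0.86,-0.15,0,1],[0,0,0,0.86,-0.15,0,1],[0,0,0,0.86,-0.15,0,1],[0,0,0,0.86,-0.15,0,1],[0,0,0,0.86,-0.15,0,1],[0,0,0,0.86,-0.15,0,1]]'>/dev/null
python3 -m inch '[[0,0,0,0.86,-0.15,0,1],[0,0,0,0.86,-0.15,0,1],[0,0,0,0.86,-0.15,0,1],[0,0,0,0.86,-0.15,0,1],[0,0,0,0.86,-0.15,0,1],[0,0,0,0.86,-0.15,0,1],[0,0,0,0.86,-0.15,0,1],[0,0,0,0.86,-0.15,0,1]]'>/dev/null
python3 -m inch '[[0,0,0,0.86,-0.15,0,1],[0,0,0,0.6,-0.15,0,1],[0,0,0,0.5,-0.15,0,1],[0,0,0,0.3,-0.15,0,1],[0,0,-0.01,0,0,0,1],[0,0,-0.02,0,0,0,1],[0,0,-0.03,0,0,0,1],[0,0,-0.03,0,0,0,1]]'>/dev/null
python3 -m inch '[[0,0,-0.035,0,0,0,1],[0,0,-0.035,0,0,0,1],[0,0,-0.035,0,0,0,1],[0,0,-0.035,0,0,0,1],[0,0,-0.035,0,0,0,1],[0,0,-0.035,0,0,0,1],[0,0,-0.035,0,0,0,1],[0,0,-0.035,0,0,0,1]]'>/dev/null
python3 -m inch '[[0,0,-0.035,0,0,0,1],[0,0,-0.02,0,0,0,1],[0,0,-0.015,0,0,0,1],[0,0,-0.01,0,0,0,1],[0,0,0,0,0,0,1],[0,0,0,0,0,0,1]]'>/dev/null
python3 go.py 471.8 339.5 60 177
python3 - <<'E'
from h import *
for n in("top","scene"):
    f=grab_frame(n); px=f["pixels"].astype(int); v,u=np.mgrid[:480,:640]
    ins=(v>220)&(v<380)&((u>120)&(u<230) if n=="top" else (u>420))
    wood=ins&(px[...,0]-px[...,2]>30)
    P=cloud(f); q=P[wood]; print(n,wood.sum(),np.nanmean(q,0).round(1),"rect@zgrip",prect(f,wood,54+r.sense()["eef_pos"][2]-43.5))
    cv2.imwrite(f"pics/pad_{n}.png",cv2.resize(f["pixels"][210:400,(100 if n=="top" else 400):(300 if n=="top" else 640)],None,fx=2,fy=2)[...,::-1])
a,b=cv2.imread("pics/pad_top.png"),cv2.imread("pics/pad_scene.png"); cv2.imwrite("pics/c.png",cv2.hconcat([a,b])[:, :800] if a.shape[1]+b.shape[1]>800 else cv2.hconcat([a,b]))
E
```

```text
t35.08 pos [470.6 339.  122.6] yaw 176.96 rp [-1.7996e+02 -4.0000e-02] F [ 0.4  1.1 -0.6] open 0.529 grip 61.6 j6 -0.90
turn rz -0.0002  dx -0.046 dy 0.023 dz 2.505
top 997 [502.6 330.7 129.1] rect@zgrip (array([526.9, 329.7]), array([82.3, 57.6]), -2.8)
scene 2626 [508.  344.6 127.6] rect@zgrip (array([514.6, 348.8]), array([182.2,  64.9]), -3.2)
```

View pics/c.png

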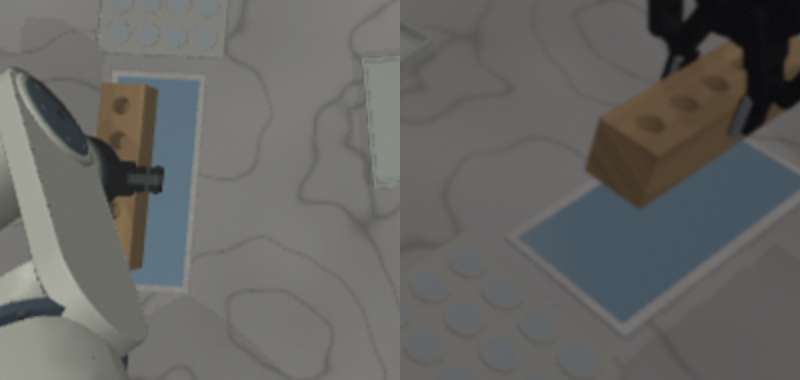

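The left crop shows the held block over the pad, its ends at about (128,84) and (132,268). The right crop shows it hanging level. I'll check its offset along the pad.

```bash
python3 - <<'E'
from h import *
f=dict(np.load("top0.npz"))
p=ray(f,[[164,252],[165,344]],133); print(p.round(1),p.mean(0))
f=dict(np.load("scene0.npz"))
# scene crop: top-face far corners (605,118),(655,153)
print(ray(f,[[400+605/2,210+118/2],[400+655/2,210+153/2]],133).round(1))
E
```

```text
[[567.8 328.2]
 [380.7 318.5]] [474.2164487  323.33790165]
[[358.2 480.5]
 [370.6 513.1]]
```

```bash
python3 - <<'E'
from h import *
f=dict(np.load("scene0.npz"))
p=ray(f,[[400+205/2,210+118/2],[400+255/2,210+153/2]],133); print(p.round(1),p.mean(0)-95*np.array([.9986,-.0523]))
E
python3 go.py 471 339.5 60 177
```

```text
[[564.6 316. ]
 [568.2 355.9]] [471.50718439 340.92185151]
t35.18 pos [470.9 339.1 122.8] yaw 176.97 rp [-1.7998e+02 -2.0000e-02] F [-1.   0.2 -2. ] open 0.532 grip 61.6 j6 -0.90
turn rz -0.0002  dx -0.005 dy 0.016 dz 2.512
```

```bash

python3 -m inch '[[0,0,0,0,0,0.2,1],[0,0,0,0,0,0.5,1],[0,0,0,0,0,0.6,1],[0,0,0,0,0,0.6,1],[0,0,0,0,0,0.5,1],[0,0,0,0,0,0.4,1],[0,0,0,0,0,0.15,1],[0,0,0,0,0,0,1]]'| sed -n '2p;4p'
python3 -m inch '[[0,0,0,0,0,0.05,1],[0,0,0,0,0,0.05,1],[0,0,0,0,0,0,1],[0,0,0,0,0,0,1]]'| sed -n '2p;4p'
python3 -m inch '[[0,0,0,0,0,0.03,1],[0,0,0,0,0,0,1],[0,0,0,0,0,0,1]]' | sed -n '2p;4p'
python3 go.py 471.5 339.5 42.5 177
```

```text
eef_pos: [470.5, 338.9, 47.9]
contact_force: [-0.7, -0.0, -0.9]
eef_pos: [471.5, 339.5, 47.3]
contact_force: [-0.2, -0.9, -1.0]
eef_pos: [471.2, 339.4, 46.2]
contact_force: [-0.0, 0.1, -1.4]
t36.43 pos [471.2 339.4  46.2] yaw 177.03 rp [1.7999e+02 1.0000e-02] F [-0.   0.1 -1.4] open 0.530 grip 61.6 j6 -0.90
turn rz 0.0002  dx -0.010 dy 0.006 dz 0.148
```

```bash

python3 -m inch '[[0,0,0,0,0,0.05,1],[0,0,0,0,0,0.04,1],[0,0,0,0,0,0.03,1],[0,0,0,0,0,0,1],[0,0,0,0,0,0,1]]'| sed -n '2p;4p'
python3 -m inch '[[0,0,0,0,0,0.02,1],[0,0,0,0,0,0.01,1],[0,0,0,0,0,0,1],[0,0,0,0,0,0,1]]'| sed -n '2p;4p'
python3 -m inch '[[0,0,0,0,0,0.02,1],[0,0,0,0,0,0,1],[0,0,0,0,0,0,1]]' | sed -n '2p;4p'
```

```text
eef_pos: [471.1, 339.3, 42.9]
contact_force: [-0.2, 0.1, -2.1]
eef_pos: [471.2, 339.4, 42.5]
contact_force: [-1.2, -0.4, 2.7]
eef_pos: [471.2, 339.4, 42.5]
contact_force: [-3.0, -1.9, 8.6]
```

```bash

python3 -m inch '[[0,0,0,0,0,0,0.4],[0,0,0,0,0,0,0.2],[0,0,0,0,0,0,0],[0,0,0,0,0,0,0],[0,0,0,0,0,0,0],[0,0,0,0,0,-0.2,0],[0,0,0,0,0,-0.6,0],[0,0,0,0,0,-0.9,0]]'
python3 -m inch '[[0,0,0,0,0,-1,0],[0,0,0,0,0,-1,0],[0,0,0,0,0,-1,0],[0,0,0,0,0,-0.6,0],[0,0,0,0,0,-0.2,0],[0,0,0.02,0,0,0,0],[0,0,0.0324,0,0,0,0],[0,0,0.0375,0,0,0,0]]'>/dev/null
python3 -m inch '[[0,0,0.0375,0,0,0,0],[0,0,0.0375,0,0,0,0],[0,0,0.0375,0,0,0,0],[0,0,0.0375,0,0,0,0],[0,0,0.0375,0,0,0,0],[0,0,0.0375,0,0,0,0],[0,0,0.0375,0,0,0,0],[0,0,0.0375,0,0,0,0]]'>/dev/null
python3 -m inch '[[0,0,0.0375,0,0,0,0],[0,0,0.025,0,0,0,0],[0,0,0,0,0,0,0]]'>/dev/null
python3 go.py 433.6 -342.2 175 95.59
```

```text
clock: 38.1
eef_pos: [470.0, 338.5, 83.3]
tcp_rot: [-3.139, -0.003, 3.09]
contact_force: [-0.8, -0.2, 0.1]
opening: 1.001
grasp_force: 0.0
t39.68 pos [470.7 339.  178.5] yaw 95.40 rp [-1.7994e+02  4.0000e-02] F [0.6 0.2 0.2] open 0.998 grip 0.0 j6 0.53
turn rz -0.0011  dx -26.988 dy -4.043 dz 0.140
```

```bash

python3 -m inch '[[0,0,-0.001,-0.4,-0.139,0,0],[0,0,0,-0.8,-0.139,0,0],[0,0,0,-1,-0.139,0,0],[0,0,0,-1,-0.139,0,0],[0,0,0,-1,-0.139,0,0],[0,0,0,-1,-0.139,0,0],[0,0,0,-1,-0.139,0,0],[0,0,0,-1,-0.139,0,0]]'>/dev/null
python3 -m inch '[[0,0,0,-1,-0.139,0,0],[0,0,0,-1,-0.139,0,0],[0,0,0,-1,-0.139,0,0],[0,0,0,-1,-0.139,0,0],[0,0,0,-1,-0.139,0,0],[0,0,0,-1,-0.139,0,0],[0,0,0,-1,-0.139,0,0],[0,0,0,-1,-0.139,0,0]]'>/dev/null
python3 -m inch '[[0,0,0,-1,-0.139,0,0],[0,0,0,-1,-0.139,0,0],[0,0,0,-1,-0.139,0,0],[0,0,0,-1,-0.139,0,0],[0,0,0,-1,-0.139,0,0],[0,0,0,-1,-0.139,0,0],[0,0,0,-1,-0.139,0,0],[0,0,0,-1,-0.139,0,0]]'>/dev/null
python3 -m inch '[[0,0,0,-1,-0.139,0,0],[0,0,0,-1,-0.139,0,0],[0,0,0,-0.9,-0.139,0,0],[0,0,0,-0.6,-0.139,0,0],[0,0,0,-0.29,-0.14,0,0],[0,0,0,0,0,0.3,0],[0,0,0,0,0,0,0],[0,0,0,0,0,0,0]]'>/dev/null
python3 go.py 433.6 -342.2 124 95.59
python3 - <<'E'
from h import *
f=grab_frame("top"); px=f["pixels"].astype(int); v,u=np.mgrid[:480,:640]
wood=(u>120)&(u<230)&(v>220)&(v<380)&(px[...,0]-px[...,2]>30)
print("block",prect(f,wood,53),prect(f,wood,53,3)); cv2.imwrite("pics/d.png",cv2.resize(f["pixels"][230:370,120:230],None,fx=4,fy=4)[...,::-1])
g=grab_frame("scene"); px=g["pixels"].astype(int); w=(u>440)&(v>220)&(px[...,0]-px[...,2]>30); P=cloud(g)
print("scene",prect(g,w&(P[...,2]>47)&(P[...,2]<60),53))
E
```

```text
t42.35 pos [ 438.2 -340.8  171. ] yaw 95.83 rp [-1.7993e+02 -9.0000e-02] F [ 0.6 -0.2  0.4] open 1.000 grip 0.0 j6 -0.77
turn rz 0.0013  dx -0.039 dy -0.189 dz 1.878
block (array([474.8, 333.2]), array([187.7,  56.2]), -2.9) (array([474.8, 333.2]), array([187.7,  56.2]), -2.9)
scene (array([475.5, 343. ]), array([190.1,  47.4]), -2.9)
```

View pics/d.png

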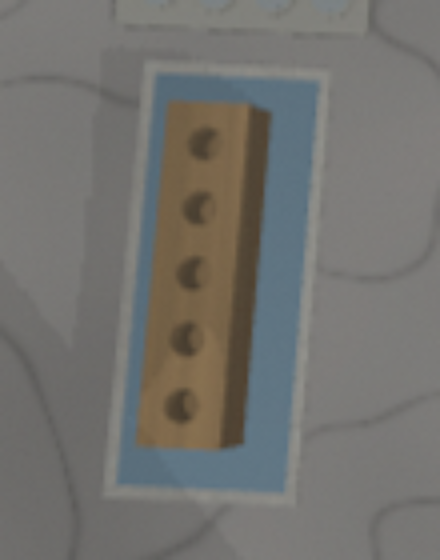

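The block lies along the pad, centred to about 3 mm: top face around (190,275) inside the pad at (215,285). Now the amber bottle goes back.

```bash

python3 -m inch '[[0,0,0.0013,-0.04,-0.189,0.1,0],[0,0,0,0,0,0.4,0],[0,0,0,0,0,0.6,0],[0,0,0,0,0,0.5,0],[0,0,0,0,0,0.2,0],[0,0,0,0,0,0.07,0],[0,0,0,0,0,0,0],[0,0,0,0,0,0,0]]'>/dev/null
python3 go.py 433.6 -342.2 124.3 95.59
```

```text
t43.12 pos [ 434.5 -343.7  125.3] yaw 95.55 rp [1.7998e+02 2.0000e-02] F [-0.7  0.2 -0.4] open 1.000 grip 0.0 j6 -0.77
turn rz -0.0002  dx 0.065 dy -0.029 dz 0.041
```

```bash

python3 -m inch '[[0,0,0,0.062,-0.029,0.035,0],[0,0,0,0,0,0,0],[0,0,0,0,0,0,0]]' >/dev/null
python3 go.py 433.6 -342.2 124.3 95.59
python3 -m inch '[[0,0,0,0,0,0,0.3],[0,0,0,0,0,0,0.4],[0,0,0,0,0,0,0.45],[0,0,0,0,0,0,0.5],[0,0,0,0,0,0,0.6],[0,0,0,0,0,0,0.8],[0,0,0,0,0,0,1],[0,0,0,0,0,0,1]]' 40 >/dev/null
python3 -m inch '[[0,0,0,0,0,0,1],[0,0,0,0,0,0,1],[0,0,0,0,0,0,1]]' 40
python3 go.py 506.1 31.5 125.9 95.59
```

```text
t43.37 pos [ 433.5 -342.2  124.6] yaw 95.55 rp [1.7997e+02 2.0000e-02] F [-0.5 -0.7  0.1] open 1.000 grip 0.0 j6 -0.77
turn rz -0.0002  dx -0.001 dy 0.005 dz 0.010
clock: 44.28
eef_pos: [433.2, -342.2, 124.3]
tcp_rot: [-3.141, 0.0, 1.668]
contact_force: [-2.8, -0.1, 4.9]
opening: 0.383
grasp_force: 39.9
t44.28 pos [ 433.2 -342.2  124.3] yaw 95.55 rp [-1.7999e+02  1.0000e-02] F [-2.8 -0.1  4.9] open 0.383 grip 39.9 j6 -0.77
turn rz -0.0002  dx 14.597 dy 4.346 dz -0.064
```

```bash

python3 -m inch '[[0,0,0,0,0,-0.1,1],[0,0,0,0,0,-0.3,1],[0,0,0,0,0,-0.5,1],[0,0,0,0,0,-0.6,1],[0,0,0,0,0,-0.6,1],[0,0,0,0,0,-0.4,1],[0,0,0,0,0,-0.1,1],[0,0,0,0,0,0,1]]'>/dev/null
python3 -m inch '[[0,0,0,0.3,0.1,0,1],[0,0,0,0.5,0.2,0,1],[0,0,0,0.86,0.25,0,1],[0,0,0,0.86,0.25,0,1],[0,0,0,0.86,0.25,0,1],[0,0,0,0.86,0.25,0,1],[0,0,0,0.86,0.25,0,1],[0,0,0,0.86,0.25,0,1]]'>/dev/null
python3 -m inch '[[0,0,0,0.86,0.25,0,1],[0,0,0,0.86,0.25,0,1],[0,0,0,0.86,0.25,0,1],[0,0,0,0.86,0.25,0,1],[0,0,0,0.86,0.25,0,1],[0,0,0,0.86,0.25,0,1],[0,0,0,0.86,0.25,0,1],[0,0,0,0.86,0.25,0,1]]'>/dev/null
python3 -m inch '[[0,0,0,0.86,0.25,0,1],[0,0,0,0.55,0.2,0,1],[0,0,0,0.33,0.1,0,1],[0,0,0,0,0,0.1,1],[0,0,0,0,0,0.3,1],[0,0,0,0,0,0.5,1],[0,0,0,0,0,0.5,1],[0,0,0,0,0,0.5,1]]'>/dev/null
python3 -m inch '[[0,0,0,0,0,0.2,1],[0,0,0,0,0,0.1,1],[0,0,0,0,0,0,1],[0,0,0,0,0,0,1],[0,0,0,0,0,0,1]]'
python3 go.py 506.1 31.5 125.3 95.59
```

```text
clock: 47.37
eef_pos: [506.7, 31.0, 134.7]
tcp_rot: [3.141, 0.0, 1.667]
contact_force: [0.1, 0.1, -2.1]
opening: 0.384
grasp_force: 40.0
t47.37 pos [506.7  31.  134.7] yaw 95.54 rp [179.95   0.  ] F [ 0.1  0.1 -2.1] open 0.384 grip 40.0 j6 -0.04
turn rz -0.0003  dx 0.022 dy -0.023 dz 0.376
```

```bash

python3 -m inch '[[0,0,0,0.022,-0.02,0.1,1],[0,0,0,0,0,0.1,1],[0,0,0,0,0,0.08,1],[0,0,0,0,0,0.04,1],[0,0,0,0,0,0,1],[0,0,0,0,0,0,1],[0,0,0,0,0,0,1]]'| sed -n '2p;4p'
python3 go.py 506.1 31.5 125.3 95.59
python3 -m inch '[[0,0,0,0,0,0.02,1],[0,0,0,0,0,0.01,1],[0,0,0,0,0,0,1],[0,0,0,0,0,0,1]]'| sed -n '2p;4p'
python3 -m inch '[[0,0,0,0,0,0.02,1],[0,0,0,0,0,0,1],[0,0,0,0,0,0,1]]' | sed -n '2p;4p'
```

```text
eef_pos: [505.8, 31.7, 126.2]
contact_force: [0.3, -0.1, -0.9]
t47.95 pos [505.8  31.7 126.2] yaw 95.55 rp [180.   0.] F [ 0.3 -0.1 -0.9] open 0.382 grip 40.1 j6 -0.04
turn rz -0.0002  dx -0.008 dy 0.010 dz 0.036
eef_pos: [505.8, 31.6, 125.4]
contact_force: [-0.7, -0.7, -1.7]
eef_pos: [505.9, 31.7, 125.3]
contact_force: [-1.9, -0.9, 5.2]
```

```bash

python3 -m inch '[[0,0,0,0,0,0,0.5],[0,0,0,0,0,0,0.3],[0,0,0,0,0,0,0],[0,0,0,0,0,0,0],[0,0,0,0,0,0,0],[0,0,0,0,0,-0.2,0],[0,0,0,0,0,-0.6,0],[0,0,0,0,0,-0.7,0]]'>/dev/null
python3 -m inch '[[0,0,0,0,0,-0.5,0],[0,0,0,0,0,-0.1,0],[0,0,0,0,0,0,0],[0,0,0,0,0,0,0]]'>/dev/null
python3 go.py 522 -346 170 95.59
```

```text
t49.53 pos [505.6  31.7 177.1] yaw 95.55 rp [-179.99    0.  ] F [ 0.4  0.2 -0. ] open 1.003 grip 0.0 j6 -0.04
turn rz -0.0002  dx -15.099 dy -0.808 dz 0.284
```

```bash

python3 -m inch '[[0,0,0,-0.4,-0.047,0,0],[0,0,0,-0.8,-0.047,0,0],[0,0,0,-1,-0.047,0,0],[0,0,0,-1,-0.047,0,0],[0,0,0,-1,-0.047,0,0],[0,0,0,-1,-0.047,0,0],[0,0,0,-1,-0.047,0,0],[0,0,0,-1,-0.047,0,0]]'>/dev/null
python3 -m inch '[[0,0,0,-1,-0.047,0,0],[0,0,0,-1,-0.047,0,0],[0,0,0,-1,-0.047,0,0],[0,0,0,-1,-0.047,0,0],[0,0,0,-1,-0.047,0,0],[0,0,0,-1,-0.047,0,0],[0,0,0,-0.9,-0.047,0,0],[0,0,0,-0.6,-0.047,0,0]]'>/dev/null
python3 -m inch '[[0,0,0,-0.4,-0.05,0.2,0],[0,0,0,0,0,0.3,0],[0,0,0,0,0,0.1,0],[0,0,0,0,0,0,0],[0,0,0,0,0,0,0],[0,0,0,0,0,0,0]]'>/dev/null
python3 go.py 522 -346 112 95.59
```

```text
t51.37 pos [ 522.5 -345.1  162.5] yaw 95.61 rp [-1.7999e+02 -1.0000e-02] F [0.6 0.2 0.1] open 1.002 grip 0.0 j6 -0.68
turn rz 0.0001  dx -0.035 dy -0.023 dz 2.019
```

```bash

python3 -m inch '[[0,0,0,-0.035,-0.023,0.3,0],[0,0,0,0,0,0.5,0],[0,0,0,0,0,0.6,0],[0,0,0,0,0,0.4,0],[0,0,0,0,0,0.2,0],[0,0,0,0,0,0,0],[0,0,0,0,0,0,0],[0,0,0,0,0,0,0]]'>/dev/null
python3 go.py 522 -346 112 95.59
python3 -m inch '[[0,0,0,0,0,0,0.15],[0,0,0,0,0,0,0.2],[0,0,0,0,0,0,0.25],[0,0,0,0,0,0,0.3],[0,0,0,0,0,0,0.4],[0,0,0,0,0,0,0.7],[0,0,0,0,0,0,1],[0,0,0,0,0,0,1]]' 50 >/dev/null
python3 -m inch '[[0,0,0,0,0,0,1],[0,0,0,0,0,0,1],[0,0,0,0,0,0,1]]' 50
python3 go.py 513.5 -46 113 95.59
```

```text
t52.03 pos [ 522.2 -347.2  112.9] yaw 95.55 rp [1.7997e+02 3.0000e-02] F [-0.3 -0.7 -0.4] open 0.999 grip 0.0 j6 -0.69
turn rz -0.0002  dx 0.047 dy -0.004 dz 0.034
clock: 52.95
eef_pos: [521.9, -347.2, 113.0]
tcp_rot: [3.141, 0.0, 1.668]
contact_force: [-2.1, -0.1, 4.9]
opening: 0.639
grasp_force: 52.5
t52.95 pos [ 521.9 -347.2  113. ] yaw 95.55 rp [1.7999e+02 3.0000e-02] F [-2.1 -0.1  4.9] open 0.639 grip 52.5 j6 -0.69
turn rz -0.0002  dx 12.022 dy 0.832 dz 0.001
```

```bash

python3 -m inch '[[0,0,0,0,0,-0.1,1],[0,0,0,0,0,-0.3,1],[0,0,0,0,0,-0.5,1],[0,0,0,0,0,-0.6,1],[0,0,0,0,0,-0.6,1],[0,0,0,0,0,-0.4,1],[0,0,0,0,0,-0.1,1],[0,0,0,0,0,0,1]]'>/dev/null
python3 -m inch '[[0,0,0,0.3,0.052,0,1],[0,0,0,0.5,0.052,0,1],[0,0,0,0.86,0.052,0,1],[0,0,0,0.86,0.052,0,1],[0,0,0,0.86,0.052,0,1],[0,0,0,0.86,0.052,0,1],[0,0,0,0.86,0.052,0,1],[0,0,0,0.86,0.052,0,1]]'>/dev/null
python3 -m inch '[[0,0,0,0.86,0.052,0,1],[0,0,0,0.86,0.052,0,1],[0,0,0,0.86,0.052,0,1],[0,0,0,0.86,0.052,0,1],[0,0,0,0.86,0.052,0,1],[0,0,0,0.86,0.052,0,1],[0,0,0,0.55,0.052,0,1],[0,0,0,0.3,0.052,0,1]]'>/dev/null
python3 -m inch '[[0,0,0,0,0,0.1,1],[0,0,0,0,0,0.3,1],[0,0,0,0,0,0.5,1],[0,0,0,0,0,0.5,1],[0,0,0,0,0,0.5,1],[0,0,0,0,0,0.2,1],[0,0,0,0,0,0.1,1],[0,0,0,0,0,0,1]]'>/dev/null
python3 -m inch '[[0,0,0,0,0,0,1],[0,0,0,0,0,0,1]]'
python3 go.py 513.5 -47.2 114 95.59
```

```text
clock: 55.78
eef_pos: [514.0, -47.3, 122.9]
tcp_rot: [3.141, 0.0, 1.667]
contact_force: [0.0, -0.3, -2.5]
opening: 0.636
grasp_force: 53.2
t55.78 pos [514.  -47.3 122.9] yaw 95.53 rp [1.7995e+02 1.0000e-02] F [ 0.  -0.3 -2.5] open 0.636 grip 53.2 j6 -0.19
turn rz -0.0003  dx 0.007 dy -0.021 dz 0.357
```

```bash

python3 -m inch '[[0,0,0,0.007,-0.012,0.1,1],[0,0,0,0,0,0.08,1],[0,0,0,0,0,0.08,1],[0,0,0,0,0,0.04,1],[0,0,0,0,0,0,1],[0,0,0,0,0,0,1],[0,0,0,0,0,0,1]]'| sed -n '2p;4p'
python3 -m inch '[[0,0,0,0,0,0.02,1],[0,0,0,0,0,0.02,1],[0,0,0,0,0,0,1],[0,0,0,0,0,0,1]]'| sed -n '2p;4p'
python3 -m inch '[[0,0,0,0,0,0.02,1],[0,0,0,0,0,0,1],[0,0,0,0,0,0,1]]' | sed -n '2p;4p'
```

```text
eef_pos: [513.3, -46.9, 114.9]
contact_force: [0.1, 0.8, -2.2]
eef_pos: [513.4, -46.9, 114.0]
contact_force: [-0.4, -0.0, 0.7]
eef_pos: [513.4, -47.0, 114.0]
contact_force: [-2.9, -1.2, 6.8]
```

Release, then to the square bottle at (611.4,-350.1).

```bash

python3 -m inch '[[0,0,0,0,0,0,0.3],[0,0,0,0,0,0,0.1],[0,0,0,0,0,0,0],[0,0,0,0,0,0,0],[0,0,0,0,0,-0.2,0],[0,0,0,0,0,-0.6,0],[0,0,0,0,0,-0.8,0],[0,0,0,0,0,-0.6,0]]'>/dev/null
python3 -m inch '[[0,0,0,0,0,-0.4,0],[0,0,0,0,0,-0.1,0],[0,0,0,0,0,0,0],[0,0,0,0,0,0,0]]' >/dev/null
python3 go.py 611.4 -350.1 170 95.59
```

```text
t57.95 pos [513.  -46.9 180.4] yaw 95.55 rp [-1.7997e+02 -1.0000e-02] F [-0.6 -0.1 -0.6] open 0.997 grip 0.0 j6 -0.19
turn rz -0.0002  dx -12.452 dy 2.746 dz 0.417
```

```bash

python3 -m inch '[[0,0,0,-0.3,0.07,0,0],[0,0,0,-0.6,0.13,0,0],[0,0,0,-0.89,0.196,0,0],[0,0,0,-0.89,0.196,0,0],[0,0,0,-0.89,0.196,0,0],[0,0,0,-0.89,0.196,0,0],[0,0,0,-0.89,0.196,0,0],[0,0,0,-0.89,0.196,0,0]]'>/dev/null
python3 -m inch '[[0,0,0,-0.89,0.196,0,0],[0,0,0,-0.89,0.196,0,0],[0,0,0,-0.89,0.196,0,0],[0,0,0,-0.89,0.196,0,0],[0,0,0,-0.89,0.196,0,0],[0,0,0,-0.89,0.196,0,0],[0,0,0,-0.6,0.13,0,0],[0,0,0,-0.27,0.07,0,0]]'>/dev/null
python3 -m inch '[[0,0,0,0,0,0.3,0],[0,0,0,0,0,0.4,0],[0,0,0,0,0,0,0],[0,0,0,0,0,0,0],[0,0,0,0,0,0,0]]'>/dev/null
python3 go.py 611.4 -350.1 124 95.59
```

```text
t59.70 pos [ 611.7 -349.1  163.1] yaw 95.60 rp [-1.7996e+02 -3.0000e-02] F [ 0.3 -0.5 -0.6] open 0.998 grip 0.0 j6 -0.62
turn rz 0.0000  dx -0.037 dy -0.014 dz 1.563
```

```bash

python3 -m inch '[[0,0,0,-0.01,-0.01,0.3,0],[0,0,0,0,0,0.5,0],[0,0,0,0,0,0.5,0],[0,0,0,0,0,0.24,0],[0,0,0,0,0,0,0],[0,0,0,0,0,0,0],[0,0,0,0,0,0,0]]'>/dev/null
python3 go.py 611.4 -350.1 123.7 95.59
python3 -m inch '[[0,0,0,0,0,0,0.3],[0,0,0,0,0,0,0.4],[0,0,0,0,0,0,0.45],[0,0,0,0,0,0,0.5],[0,0,0,0,0,0,0.6],[0,0,0,0,0,0,0.8],[0,0,0,0,0,0,1],[0,0,0,0,0,0,1]]' 40 >/dev/null
python3 -m inch '[[0,0,0,0,0,0,1],[0,0,0,0,0,0,1],[0,0,0,0,0,0,1]]' 40
python3 go.py 520.3 -115.0 124.7 95.59
```

```text
t60.28 pos [ 611.8 -350.4  125. ] yaw 95.55 rp [1.7999e+02 1.0000e-02] F [ 0.9 -0.7 -0.1] open 0.999 grip 0.0 j6 -0.62
turn rz -0.0002  dx 0.015 dy -0.017 dz 0.052
clock: 61.2
eef_pos: [611.7, -350.5, 125.4]
tcp_rot: [3.141, 0.0, 1.668]
contact_force: [-2.7, 0.4, 6.4]
opening: 0.43
grasp_force: 40.2
t61.20 pos [ 611.7 -350.5  125.4] yaw 95.55 rp [1.7999e+02 2.0000e-02] F [-2.7  0.4  6.4] open 0.430 grip 40.2 j6 -0.62
turn rz -0.0002  dx 9.730 dy -2.727 dz 0.030
```

```bash

python3 -m inch '[[0,0,0,0,0,-0.1,1],[0,0,0,0,0,-0.3,1],[0,0,0,0,0,-0.5,1],[0,0,0,0,0,-0.6,1],[0,0,0,0,0,-0.6,1],[0,0,0,0,0,-0.4,1],[0,0,0,0,0,-0.1,1],[0,0,0,0,0,0,1]]'>/dev/null
python3 -m inch '[[0,0,0,0.3,-0.08,0,1],[0,0,0,0.5,-0.14,0,1],[0,0,0,0.68,-0.19,0,1],[0,0,0,0.68,-0.19,0,1],[0,0,0,0.68,-0.19,0,1],[0,0,0,0.68,-0.19,0,1],[0,0,0,0.68,-0.19,0,1],[0,0,0,0.68,-0.19,0,1]]'>/dev/null
python3 -m inch '[[0,0,0,0.68,-0.19,0,1],[0,0,0,0.68,-0.19,0,1],[0,0,0,0.68,-0.19,0,1],[0,0,0,0.68,-0.19,0,1],[0,0,0,0.68,-0.19,0,1],[0,0,0,0.68,-0.19,0,1],[0,0,0,0.5,-0.14,0,1],[0,0,0,0.25,-0.09,0,1]]'>/dev/null
python3 -m inch '[[0,0,0,0,0,0.1,1],[0,0,0,0,0,0.3,1],[0,0,0,0,0,0.5,1],[0,0,0,0,0,0.5,1],[0,0,0,0,0,0.5,1],[0,0,0,0,0,0.2,1],[0,0,0,0,0,0.1,1],[0,0,0,0,0,0,1]]'>/dev/null
python3 -m inch '[[0,0,0,0,0,0,1],[0,0,0,0,0,0,1]]' >/dev/null
python3 go.py 520.3 -115.4 126.4 95.59
```

```text
t64.03 pos [ 520.8 -115.6  135.5] yaw 95.54 rp [1.7994e+02 2.0000e-02] F [-0.  -0.2 -2.7] open 0.430 grip 40.6 j6 -0.32
turn rz -0.0003  dx 0.009 dy -0.018 dz 0.363
```

```bash

python3 -m inch '[[0,0,0,0,-0.008,0.1,1],[0,0,0,0,0,0.08,1],[0,0,0,0,0,0.08,1],[0,0,0,0,0,0.04,1],[0,0,0,0,0,0,1],[0,0,0,0,0,0,1],[0,0,0,0,0,0,1]]'| sed -n '2p;4p'
python3 -m inch '[[0,0,0,0,0,0.02,1],[0,0,0,0,0,0.02,1],[0,0,0,0,0,0,1],[0,0,0,0,0,0,1]]'| sed -n '2p;4p'
python3 -m inch '[[0,0,0,0,0,0.02,1],[0,0,0,0,0,0,1],[0,0,0,0,0,0,1]]' | sed -n '2p;4p'
```

```text
eef_pos: [520.1, -115.3, 127.4]
contact_force: [-1.0, -0.7, -2.7]
eef_pos: [520.1, -115.4, 126.4]
contact_force: [0.2, 1.3, -1.8]
eef_pos: [520.2, -115.4, 126.4]
contact_force: [-2.2, 0.2, 5.2]
```

```bash

python3 -m inch '[[0,0,0,0,0,0,0.5],[0,0,0,0,0,0,0.3],[0,0,0,0,0,0,0],[0,0,0,0,0,0,0],[0,0,0,0,0,0,0],[0,0,0,0,0,-0.2,0],[0,0,0,0,0,-0.6,0],[0,0,0,0,0,-0.8,0]]'>/dev/null
python3 -m inch '[[0,0,0,0,0,-0.8,0],[0,0,0,0,0,-0.8,0],[0,0,0,-0.3,0,-0.3,0],[0,0,0,-0.7,0,0,0],[0,0,0,-0.9,0,0,0],[0,0,0,-0.9,0,0,0],[0,0,0,-0.9,0,0,0],[0,0,0,-0.9,0,0,0]]'>/dev/null
python3 -m inch '[[0,0,0,-0.9,0,0,0],[0,0,0,-0.9,0,0,0],[0,0,0,-0.9,0,0,0],[0,0,0,-0.9,0,0,0],[0,0,0,-0.7,0,0,0],[0,0,0,-0.3,0,0,0],[0,0,0,0,0,0,0]]'
python3 - <<'E'
from h import *
ims=[]
for n in("top","scene"):
    f0=dict(np.load(n+"0.npz")); f=grab_frame(n)
    for lab,g in(("before",f0),("after",f)):
        P=cloud(g); print(n,lab); 
        for o in caps(P,(380,620,-180,180),108,140)+caps(P,(700,900,-250,300),20,90): print("  ",o)
    # robust shift: phase correlation of crops
    gr=lambda g:cv2.cvtColor(g["pixels"],cv2.COLOR_RGB2GRAY)
    a,b=gr(f0),gr(f)
    pts=dict(amber=(308,283),can=(344,280),square=(376,275)) if n=="top" else dict(amber=(386,178),can=(355,163),square=(329,152))
    for k,(u,v) in pts.items():
        t=a[v-11:v+12,u-11:u+12]; w=b[v-18:v+19,u-18:u+19]; up=lambda i:cv2.resize(i,None,fx=8,fy=8,interpolation=cv2.INTER_CUBIC)
        m=cv2.matchTemplate(up(w),up(t),cv2.TM_CCOEFF_NORMED); _,s,_,l=cv2.minMaxLoc(m); print("  shift px",k,(l[0]-56)/8,(l[1]-56)/8,round(s,3))
    c=(slice(200,350),slice(130,400)) if n=="top" else (slice(110,260),slice(200,470))
    ims+=[cv2.resize(np.ascontiguousarray(f["pixels"][c]),None,fx=2,fy=2)]
cv2.imwrite("pics/e.png",np.vstack(ims)[...,::-1])
E
```

```text
clock: 67.12
eef_pos: [542.1, -345.8, 212.9]
tcp_rot: [-3.141, -0.0, 1.666]
contact_force: [-0.5, -0.3, 0.9]
opening: 0.999
grasp_force: 0.0
top before
   ([513.1, -48.0], 27.9, [512.6, -47.7, 122.1], 558)
   ([520.6, -115.8], 19.0, [520.2, -114.7, 130.6], 280)
   ([506.5, 28.8], 16.9, [505.9, 29.0, 131.8], 210)
   ([779.4, -16.2], 27.4, [777.7, -16.3, 51.6], 447)
   ([773.2, 113.5], 13.2, [769.2, 112.3, 47.0], 123)
   ([748.4, -115.5], 13.7, [744.6, -114.0, 46.8], 126)
top after
   ([513.0, -48.3], 27.8, [512.6, -48.0, 122.1], 559)
   ([521.1, -115.8], 18.9, [520.5, -114.7, 130.7], 279)
   ([506.7, 29.3], 16.7, [506.4, 29.5, 131.3], 211)
   ([779.9, -16.4], 27.1, [777.7, -16.3, 51.5], 449)
   ([773.1, 113.2], 13.6, [769.3, 112.3, 46.8], 125)
   ([748.7, -115.9], 13.7, [744.9, -114.1, 46.9], 124)
  shift px amber -0.125 -0.25 0.99
  shift px can 0.25 0.0 0.98
  shift px square 0.0 0.0 0.996
scene before
   ([519.8, -114.0], 20.7, [525.7, -107.5, 124.7], 326)
   ([513.5, -45.6], 28.4, [518.3, -39.7, 119.7], 490)
   ([505.5, 32.4], 18.0, [510.9, 36.2, 124.5], 353)
   ([749.1, -112.5], 13.6, [750.6, -108.5, 42.7], 296)
   ([779.6, -14.0], 27.6, [782.6, -7.1, 46.1], 900)
   ([773.7, 116.4], 13.6, [776.6, 120.7, 43.4], 423)
scene after
   ([520.7, -113.2], 19.9, [525.6, -107.5, 124.6], 330)
   ([513.8, -44.4], 28.8, [518.8, -40.0, 119.6], 489)
   ([507.4, 30.8], 18.6, [511.7, 36.5, 124.5], 349)
   ([748.7, -113.3], 13.7, [750.6, -108.6, 42.6], 301)
   ([778.9, -14.6], 27.5, [782.5, -7.2, 46.1], 894)
   ([773.9, 116.7], 13.6, [776.6, 120.6, 44.1], 417)
  shift px amber -0.125 0.125 0.998
  shift px can -0.125 -0.125 0.993
  shift px square 0.0 0.0 0.999
```

View pics/e.png

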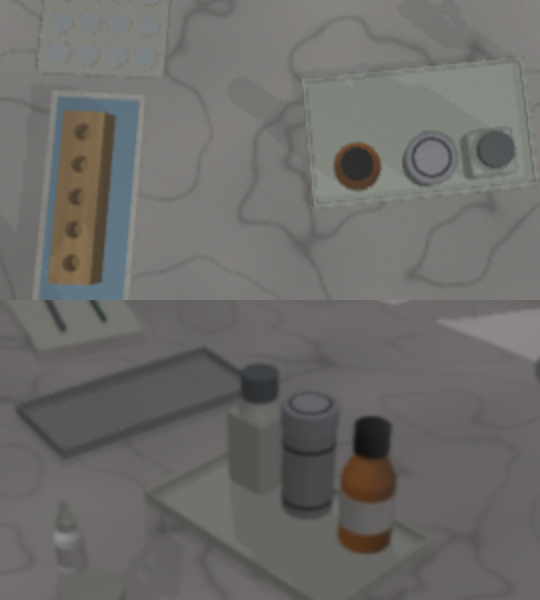

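The views show the block on the pad at (80,195) and all three back upright in the tray: amber (357,165), canister (431,157), square bottle (494,150). Each is within about 1 mm of its start, the vials and jar have not moved, and the gripper is clear.

```bash
python3 -c "
from rig import r
print(r.sign_off())"
```

```text
the job is handed in; nothing more can be done
None
```

The job is handed in: the block lies along the pad, about 3 mm from its centre; both bottles and the canister are back upright within about 1 mm of where they started; and the vials and jar haven't moved (67 s on the robot's clock).

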